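# Seat the right tartlet ring on the marked step of a sizing cone

## Robot

A 6-joint arm with a two-finger parallel gripper is mounted at the origin on the work surface; the furniture and walls round the work are solid. World frame = base frame: x ahead of the robot, y to its left, z up, the work surface at z = 0. Lengths are in mm, angles in rad, forces in N, time in s.
With the tool pointing down it reaches from about 350 to 950 mm from the base axis. Payload 17.4 kg.
Tool frame: the origin (TCP) lies at the very end of the fingers, on their centre line; the grasp point (between the pads) lies 19 mm behind it; z points along the fingers, y is the line along which they close (so a half turn about z gives the same grasp; the last joint's range is limited). The gripper opens to 93 mm and grips with 3 to 60 N. Pads are 15 mm wide; open, the fingers measure 128 mm over their backs; the gripper's body (75 mm by 188 mm) begins 65 mm behind the grasp point.
Start: joints at [-1.258, 0.116, 1.442, -0, 1.584, -0.038], TCP at [231.954, -633.9, 218.646] pointing down, gripper open.
Joint ranges: [-2.83, 2.83], [-0.83, 2.19], [0.07, 2.5], [-1.14, 4.28], [0.01, 3], [-2.97, 2.97]. Speed limits (rad/s): [1.89, 1.89, 2.22, 3.14, 3.14, 3.14].

## Interface

Orientations are given as a rotation vector (axis times angle).
In Python, from plant import manip gives the robot as it stands.
- The arm moves only by the tool drive_tool, never from a script. Its argument "motion" is a list of rows, each a list of 7 numbers: the opening in per cent of the stroke, from 0 (shut) to 100 (fully open), then the shift along the tool's x, y, z in mm, then the turn, a rotation vector about the tool's x, y, z in degrees. In form: [[gripper, dx, dy, dz, wx, wy, wz], ...]. A call has 1 to 8 rows; each row is the pose to reach, as a shift and turn from the pose commanded when the call began, along the tool's axes at that moment; what a row does not reach only later rows make up. A row lasts 1/10 s, in which the tool goes at most 50 mm and 8.59 degrees, less where a joint would pass 70% of its speed; a pose out of reach is approached as far as the arm can. A call with a gripper value outside its range is refused whole. The fingers move at their own pace and stop on an object; "grip_force" is the grip in N (left out, the last holds). Time passes only in rows, so rows that repeat a pose let the fingers close. It gives the time, the measured TCP pose, the force, the opening and the grip force at its end, in the units of the state.
- manip.state(): the state, without advancing time (a new reading comes with each control period).
- manip.get_image(name): name is "scene" or "top" or "wrist"; returns the picture (384x512x3 uint8, blue, green, red); there is no depth.
- manip.calibration(name): a dict with "mtx" (3x3 intrinsics, pixels), "distortion" ([k1, k2, p1, p2, k3] as OpenCV has them; the pictures are not rectified), "R" (3x3) and "t" (3): a world point X has camera coordinates R X + t; the wrist camera has in their place "T_tool_cam" (4x4, takes a point from camera to tool coordinates, whose origin is the TCP and whose axes are the flange's). Camera axes: x right, y down, z forward; pixel columns grow to the right and rows downward; lengths in mm; the calibration is good to about 2 mm. A picture is of the moment at which its call begins: read the wrist's pose just before it. calibration takes no time and is no camera call.
- manip.job_done(): hands the job in; it is judged then, once.
The state is a dict: "t": time; "joints": joint angles; "qvel": joint speeds; "joint_torque": joint torques, N m; "position": TCP position; "ee_rot": TCP orientation; "wrist_force": force on the tool from outside, world axes, zero at the start; "moment": the same for the moment, N m; "grip_width": opening from 0.0 (shut) to 1.0 (fully open); "grasp_force": force on a finger pad.
Only numpy, scipy, OpenCV 4.12 (cv2) and the standard library are available. Lean on these libraries where they do the work, as an engineer would, in place of code of your own. Each camera call takes 0.05 s, during which the arm holds its last target. There are 200 camera calls.

## Task

One of the three steel tartlet rings is the size of the step with the dark band on the wooden sizing cone: the middle-sized ring. Slide that ring down over the cone, keeping hold of it until it stops on the banded step (do not drop it from above), then let go so that it stays sitting level there. Leave the other two rings where they lie.

Things in the scene. Friction and masses are not known exactly. Their poses are not given: they have to be found in the camera images.
- sizing_cone: Round stepped wooden cone, fixed upright, 114 mm tall, z up; origin: centre of its underside. Heights and diameters in mm: base 0-10, 104; bottom step 10-36, 80 to 78; middle step with dark walnut band 36-62, 62 to 59; upper step 62-88, 38 to 32; tip 88-114, 21 to 14. The middle ring stops on the flat shoulder topping the banded step, 62 above the origin, round the upper step with 5 mm play.
- middle_ring: The ring to use: plain steel ring open at both ends, outer diameter 56 mm, hole 48 mm, 28 mm tall, about 60 g, loose, standing flat on the table with its hole upright; origin at the centre of its underside, z along the hole's axis. It can be gripped across its outside from above.
- small_ring: Like it but smaller: outer diameter 34 mm, hole 26 mm, 28 mm tall; origin at the centre of its underside. Leave it alone.
- large_ring: Like it but larger: outer diameter 77 mm, hole 69 mm, 28 mm tall; origin at the centre of its underside. Leave it alone.
There are look-alikes about, which are no part of the job. Leave any red look-alike of the middle_ring alone.

How it is judged:
By the outcome, as a careful person would: the job done as asked, in the order asked, and still so for the second after the job is handed in, with the robot touching nothing.
It also fails if it takes over 38 s, if anything falls off the work surface, if the arm or the gripper's body presses on something with over 40 N, if the wrist force passes 120 N, or if a joint passes its speed limit or range.

## Working session

There is one attempt and no reset: what is moved stays moved. The work goes in short steps, Python scripts to look and compute and a tool call to move; the robot and the scene stay as the last step left them, time stands still between calls to the robot, and variables do not carry over. Pictures are saved under pics/ and viewed, at most 10 in all, crops included, and the job is handed in when it is done.

Besides the shell and the picture viewer there is one more tool, called after "Emit:" as name([rows], argument=value, ...), one row to a line, values as JSON. drive_tool: Moves the arm, as the interface text tells. Its arguments: {"type":"object","properties":{"motion":{"type":"array"},"grip_force":{"type":"number"}},"required":["motion"]}

```bash
mkdir -p pics; python3 - <<'E'
from plant import manip
import cv2,numpy as np
s=manip.state();print(s)
a=manip.get_image("scene");b=manip.get_image("top")
cv2.imwrite("pics/scene.png",a);cv2.imwrite("pics/top.png",b)
for n in("scene","top"):
  c=manip.calibration(n);print(n,c)
print(manip.calibration("wrist"))
E
```

```text
{'t': 0.0, 'joints': array([-1.25776307e+00,  1.16487897e-01,  1.44225403e+00, -1.80672018e-05,
        1.58399911e+00, -3.77894461e-02]), 'qvel': array([ 0.0009977 ,  0.00126769, -0.00119088,  0.00131671,  0.00092543,
        0.00075063]), 'joint_torque': array([ 3.22162530e-03, -7.21272469e+01, -6.22608948e+01,  7.81638664e-02,
        2.39257183e-02, -5.38535539e-05]), 'position': array([ 231.90887135, -633.69722499,  217.91086686]), 'ee_rot': array([-3.09226682e+00, -5.48050918e-01,  2.75479959e-04]), 'wrist_force': array([-0.26816139,  0.75473505,  0.23620548]), 'moment': array([-0.05074985,  0.0369634 , -0.0122432 ]), 'grasp_force': 0.0, 'grip_width': 0.9988252778444792}
scene {'mtx': array([[408.71558081,   0.        , 258.05482652],
       [  0.        , 408.71558081, 188.76997768],
       [  0.        ,   0.        ,   1.        ]]), 'distortion': array([0.03153816, 0.        , 0.        , 0.        , 0.        ]), 'R': array([[ 0.50109887, -0.865376  ,  0.00492898],
       [-0.36611216, -0.21715246, -0.90487938],
       [ 0.78413124,  0.45162948, -0.42563953]]), 't': array(
[... 409 characters left out ...]
.19317958, -0.02117917, -0.98093481]]), 't': array([ -63.05086689,  477.308384  , 1178.83298542])}
{'mtx': array([[283.77636993,   0.        , 256.90211629],
       [  0.        , 283.77636993, 185.99786758],
       [  0.        ,   0.        ,   1.        ]]), 'distortion': array([0.00675449, 0.        , 0.        , 0.        , 0.        ]), 'T_tool_cam': array([[ 8.07828403e-05, -9.63220014e-01, -2.68713970e-01,
         7.42274883e+01],
       [ 9.99999927e-01,  1.77852015e-04, -3.36892740e-04,
         1.28462826e+00],
       [ 3.72293151e-04, -2.68713923e-01,  9.63219959e-01,
        -1.65528891e+02],
       [ 0.00000000e+00,  0.00000000e+00,  0.00000000e+00,
         1.00000000e+00]])}
```

View pics/top.png

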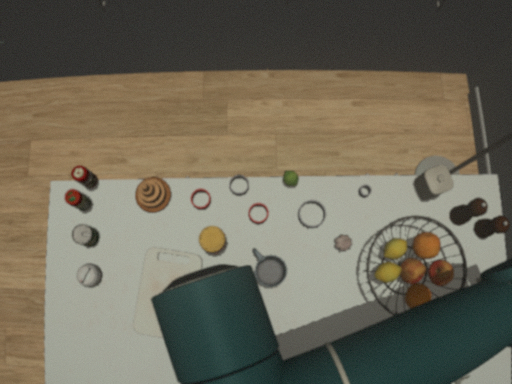

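View pics/scene.png

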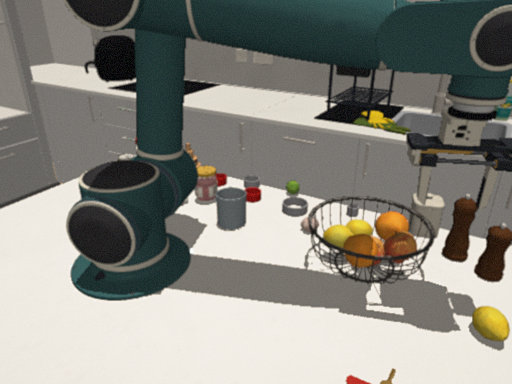

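The top view shows the middle ring at (239,185), the cone at (153,194), red look-alikes at (201,199) and (258,213), the large ring at (311,214) and the small ring at (365,190). The jar (212,239) and mug (269,268) are nearby. In the scene view the arm hides the cone.

```bash
cat > h.py <<'E'
from plant import manip
import cv2,numpy as np
from scipy.spatial.transform import Rotation as Ro
def pose(s=None):
    s=s or manip.state(); return Ro.from_rotvec(s["ee_rot"]).as_matrix(),np.array(s["position"])
def cam(n,s=None):
    c=manip.calibration(n)
    if n=="wrist":
        R,p=pose(s);T=c["T_tool_cam"];Rwc=R@T[:3,:3];o=R@T[:3,3]+p
    else: Rwc=c["R"].T;o=-Rwc@c["t"]
    return c,Rwc,o
def ray(n,px,z,s=None):
    c,R,o=cam(n,s)
    u=cv2.undistortPoints(np.array(px,float).reshape(-1,1,2),c["mtx"],c["distortion"]).reshape(-1,2)
    d=np.c_[u,np.ones(len(u))]@R.T
    return o+d*((z-o[2])/d[:,2])[:,None]
def proj(n,X,s=None):
    c,R,o=cam(n,s); rv=cv2.Rodrigues(R.T)[0]
    return cv2.projectPoints(np.array(X,float).reshape(-1,1,3),rv,-R.T@o,c["mtx"],c["distortion"])[0].reshape(-1,2)
E
python3 - <<'E'
from h import *
px=dict(mid=(239,185),cone=(153,194),red1=(201,199),red2=(258,213),big=(311,214),small=(365,190),jar=(212,239),mug=(269,268),basket=(412,265),disp=(437,180),green=(290,178))
for z in(0,28,100):
  print(z,{k:ray("top",[v],z)[0][:2].round() for k,v in px.items()})
R,p=pose();print(R.round(3))
i=cv2.imread("pics/top.png")[150:300,30:380]
cv2.imwrite("pics/topc.png",cv2.resize(i,None,fx=2.28,fy=2.28,interpolation=cv2.INTER_CUBIC))
E
```

```text
0 {'mid': array([520., -18.]), 'cone': array([499., 228.]), 'red1': array([482.,  90.]), 'red2': array([439., -70.]), 'big': array([ 433., -220.]), 'small': array([ 500., -380.]), 'jar': array([368.,  59.]), 'mug': array([284., -98.]), 'basket': array([ 280., -504.]), 'disp': array([ 527., -603.]), 'green': array([ 538., -164.])}
28 {'mid': array([514., -19.]), 'cone': array([493., 222.]), 'red1': array([476.,  87.]), 'red2': array([434., -70.]), 'big': array([ 429., -216.]), 'small': array([ 494., -373.]), 'jar': array([365.,  57.]), 'mug': array([283., -96.]), 'basket': array([ 279., -494.]), 'disp': array([ 520., -591.]), 'green': array([ 532., -161.])}
100 {'mid': array([498., -20.]), 'cone': array([478., 206.]), 'red1': array([462.,  79.]), 'red2': array([423., -68.]), 'big': array([ 418., -206.]), 'small': array([ 479., -353.]), 'jar': array([357.,  51.]), 'mug': array([281., -93.]), 'basket': array([ 277., -468.]), 'disp': array([ 504., -559.]), 'green': array([ 514., -155.])}
[[ 0.939  0.344 -0.   ]
 [ 0.344 -0.939  0.001]
 [ 0.    -0.001 -1.   ]]
```

View pics/topc.png

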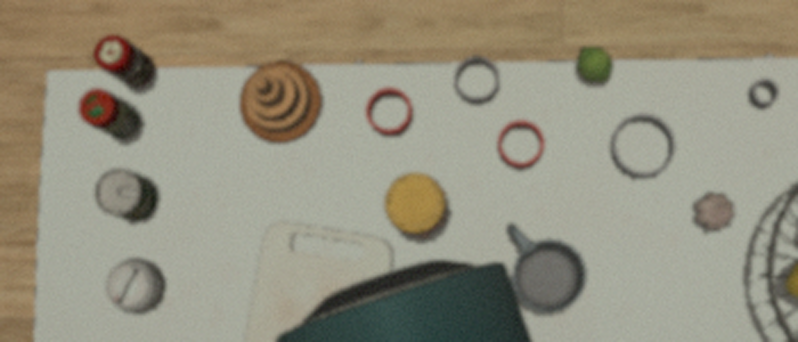

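The crop confirms the layout: the cone is at crop (281,101) and the grey middle ring at (477,80). The nearest look-alikes are about 100 mm away from the ring. I'm moving above the ring and turning the wrist so the fingers clear them.

Emit:
drive_tool([
  [100,35,-35,-5,0,0,-6],
  [100,70,-70,-10,0,0,-12],
  [100,105,-105,-10,0,0,-18],
  [100,140,-140,-10,0,0,-24],
  [100,175,-175,-10,0,0,-30],
  [100,210,-210,-10,0,0,-36],
  [100,245,-245,-5,0,0,-42],
  [100,280,-280,0,0,0,-48],
])

```text
t: 0.9
position: [399.0, -272.8, 218.5]
ee_rot: [2.599, 1.764, 0.0]
wrist_force: [0.6, -0.1, -0.6]
grip_width: 0.999
grasp_force: 0.0
```

```bash
python3 - <<'E'
from h import *
R,p=pose();print(manip.state()["t"],p,R.round(3),R.T@(np.array([500,-18,150])-p))
E
```

```text
0.9 [ 398.96369341 -272.82616827  218.49828504] [[ 0.369  0.929  0.   ]
 [ 0.929 -0.369 -0.   ]
 [-0.     0.    -1.   ]] [ 2.74129091e+02 -2.35055232e-01  6.84829347e+01]
```

Emit:
drive_tool([
  [100,46,0,10,0,0,0],
  [100,92,0,20,0,0,0],
  [100,138,0,30,0,0,0],
  [100,184,0,40,0,0,0],
  [100,230,0,55,0,0,0],
  [100,274,0,68,0,0,0],
  [100,274,0,68,0,0,0],
])

```text
t: 1.6
position: [501.0, -16.5, 148.4]
ee_rot: [-2.597, -1.763, 0.003]
wrist_force: [-0.0, -0.8, -0.3]
grip_width: 0.999
grasp_force: 0.0
```

```bash
python3 - <<'E'
from h import *
import pickle
s=manip.state();im=manip.get_image("wrist");pickle.dump((s,im),open("w1.pkl","wb"))
cv2.imwrite("pics/w1.png",im);print(s["position"],s["qvel"].round(3),proj("wrist",[[516,-18,28],[516,-18,0]],s))
E
```

```text
[501.00683803 -16.50923779 148.42183014] [-0.079 -0.031 -0.009 -0.022  0.036 -0.086] [[270.71780109 176.2988776 ]
 [269.66150184 170.47709034]]
```

View pics/w1.png

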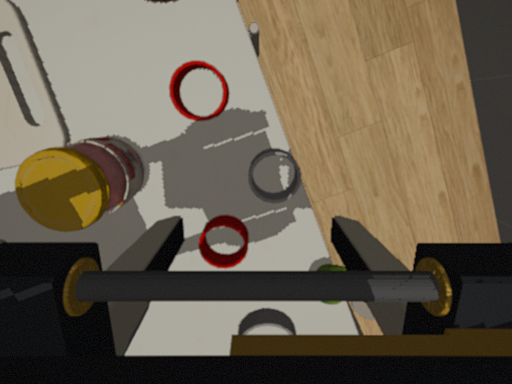

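The wrist view shows the middle ring at about (273,174), next to the table edge. The red rings are clear of the finger line, and the jar stands off to the left.

```bash
python3 - <<'E'
from h import *
import pickle
s,im=pickle.load(open("w1.pkl","rb"))
c=cv2.resize(im[135:215,235:315],None,fx=7,fy=7,interpolation=cv2.INTER_CUBIC)
g=cv2.medianBlur(cv2.cvtColor(c,cv2.COLOR_BGR2GRAY),7)
h=cv2.HoughCircles(g,cv2.HOUGH_GRADIENT_ALT,1.5,5,param1=100,param2=0.5,minRadius=100,maxRadius=240)
R,p=pose(s)
for x,y,r in (h[0] if h is not None else []):
  u,v=x/7+235-.43,y/7+135-.43
  for z in (0,28):
    q=ray("wrist",[(u,v),(u+r/7,v),(u,v+r/7)],z,s); print((u,v,r/7),z,q[0].round(1),np.linalg.norm(q[1]-q[0]).round(1),np.linalg.norm(q[2]-q[0]).round(1))
cv2.circle(c,(int(x),int(y)),int(r),(0,255,0),1) if h is not None else 0
cv2.imwrite("pics/w1c.png",c)
E
```

```text
(np.float32(273.7843), np.float32(171.21286), np.float32(20.54729)) 0 [520.  -20.5   0. ] 23.2 24.3
(np.float32(273.7843), np.float32(171.21286), np.float32(20.54729)) 28 [520.9 -14.1  28. ] 21.2 22.1
```

View pics/w1c.png

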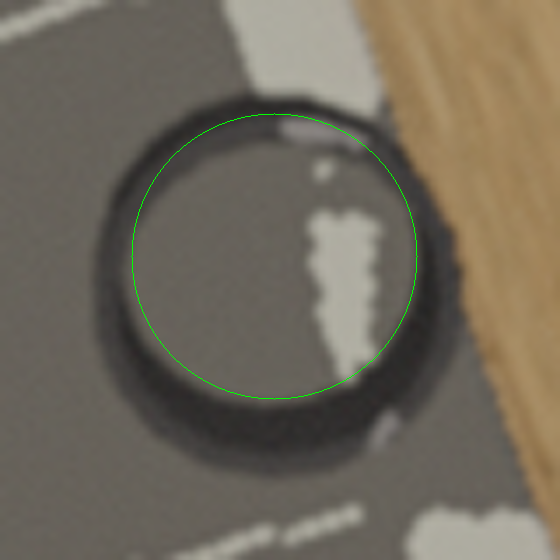

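The detected inner bottom circle and the outer top rim agree on a ring centre near (520,-19.5). Descending and gripping.

Emit:
drive_tool([
  [100,6,19,10,0,0,0],
  [100,6,19,55,0,0,0],
  [100,6,19,100,0,0,0],
  [100,6,19,125,0,0,0],
  [100,6,19,138,0,0,0],
  [100,6,19,144,0,0,0],
  [100,6,19,145,0,0,0],
  [100,6,19,145,0,0,0],
], grip_force=25)

```text
t: 2.45
position: [521.5, -22.3, 7.0]
ee_rot: [2.602, 1.758, 0.002]
wrist_force: [0.2, -0.2, -0.5]
grip_width: 1.003
grasp_force: 0.0
```

Emit:
drive_tool([
  [58,0,0,0,0,0,0],
  [50,0,0,0,0,0,0],
  [50,0,0,0,0,0,0],
  [50,0,0,0,0,0,0],
  [50,0,0,0,0,0,0],
  [50,0,0,0,0,0,0],
], grip_force=25)

```text
t: 3.05
position: [520.7, -22.0, 5.7]
ee_rot: [-2.603, -1.759, 0.0]
wrist_force: [-0.7, 1.0, 2.3]
grip_width: 0.606
grasp_force: 25.0
```

```bash
python3 - <<'E'
from h import *
import pickle
s=manip.state();im=manip.get_image("wrist");pickle.dump((s,im),open("w2.pkl","wb"))
R,p=pose(s);print(p,R.round(3),R.T@(np.array([480,150,230])-p))
cv2.imwrite("pics/w2.png",im)
E
```

```text
[520.73762508 -21.99453679   5.72977449] [[ 0.373  0.928 -0.   ]
 [ 0.928 -0.373  0.   ]
 [-0.    -0.    -1.   ]] [ 144.39091216 -101.96550806 -224.26125051]
```

View pics/w2.png

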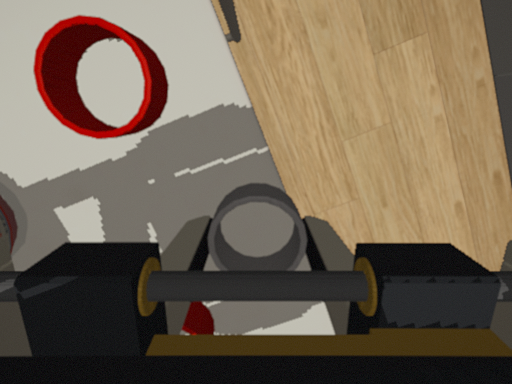

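The ring is gripped with an opening of 56.4 mm, which matches its diameter. It shows centred at about (258,233) between the fingers. Lifting, then moving to where the wrist camera sees the cone.

Emit:
drive_tool([
  [50,0,0,-15,0,0,0],
  [50,0,0,-55,0,0,0],
  [50,0,0,-100,0,0,0],
  [50,15,-10,-145,0,0,0],
  [50,40,-30,-180,0,0,0],
  [50,70,-50,-210,0,0,0],
  [50,105,-75,-225,0,0,0],
  [50,140,-100,-225,0,0,0],
])

```text
t: 3.9
position: [480.1, 146.6, 234.7]
ee_rot: [2.602, 1.757, 0.007]
wrist_force: [0.7, 0.9, -0.8]
grip_width: 0.604
grasp_force: 25.0
```

Emit:
drive_tool([
  [50,0,0,0,0,0,0],
  [50,0,0,0,0,0,0],
  [50,0,0,0,0,0,0],
])

```text
t: 4.2
position: [480.3, 144.5, 231.0]
ee_rot: [2.603, 1.758, 0.0]
wrist_force: [-0.2, -0.0, -0.4]
grip_width: 0.606
grasp_force: 25.0
```

```bash
python3 - <<'E'
from h import *
import pickle
s,im=pickle.load(open("w2.pkl","rb"));R,p=pose(s)
print("ring in tool",[R.T@(q-p) for q in ray("wrist",[(258,233),(258,184)],28,s)])
s=manip.state();im=manip.get_image("wrist");pickle.dump((s,im),open("w3.pkl","wb"))
R,p=pose(s);print(p,s["grip_width"],s["qvel"].round(3),R.round(3),proj("wrist",[[497,226,10],[497,226,62],[497,226,114]],s))
cv2.imwrite("pics/w3.png",im)
E
```

```text
ring in tool [array([  6.6135579 ,   1.31463004, -22.27036126]), array([ 34.49279488,   1.28353512, -22.27042399])]
[480.25301813 144.52263686 231.00197033] 0.6059166172362439 [-0.015  0.005  0.002  0.001 -0.004  0.003] [[ 0.373  0.928  0.   ]
 [ 0.928 -0.373 -0.   ]
 [-0.     0.    -1.   ]] [[245.10868135 100.14520402]
 [243.22132678  99.0770427 ]
 [240.633204    97.61217564]]
```

View pics/w3.png

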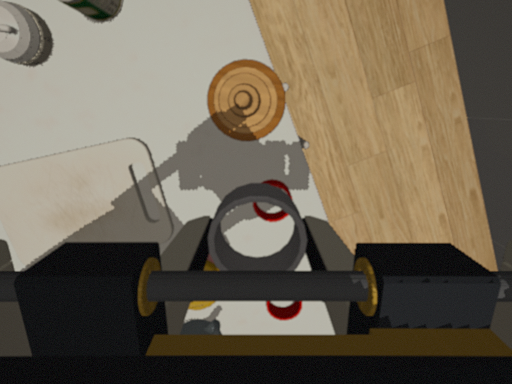

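The cone's base circle shows at (246,99) and its tip at about (244,99). The ring is held ahead of the fingers at (258,233). I need its exact offset in the grip.

```bash
python3 - <<'E'
from h import *
import pickle
s,im=pickle.load(open("w3.pkl","rb"));R,p=pose(s)
g=cv2.cvtColor(im,cv2.COLOR_BGR2GRAY)
print("col258",list(zip(range(176,274,1),g[176:274,256:261].mean(1).astype(int))))
for x0 in (0,2.5,5):
  X=[[x0+r*sg,1,z] for z in(-22.3,5.7) for r in(28,24) for sg in(1,-1)]
  print(x0,proj("wrist",np.array(X)@R.T+p,s)[:,1].round(1))
# cone circles
hsv=cv2.cvtColor(im,cv2.COLOR_BGR2HSV)
m=((hsv[...,1]>100)&(hsv[...,2]>40)).astype(np.uint8);m[:, 283:]=0;m[:50]=0;m[145:]=0;m[:,:200]=0
ct=max(cv2.findContours(m,0,1)[0],key=cv2.contourArea);print(cv2.boundingRect(ct),cv2.minEnclosingCircle(ct),cv2.fitEllipse(cv2.convexHull(ct)))
c=cv2.resize(im[50:150,195:295],None,fx=5.5,fy=5.5,interpolation=cv2.INTER_CUBIC)
d=cv2.resize(im[175:275,200:320],None,fx=5.5,fy=5.5,interpolation=cv2.INTER_CUBIC)
cv2.imwrite("pics/w3c.png",c)
E
```

```text
col258 [(176, np.int64(106)), (177, np.int64(107)), (178, np.int64(107)), (179, np.int64(106)), (180, np.int64(108)), (181, np.int64(106)), (182, np.int64(94)), (183, np.int64(69)), (184, np.int64(52)), (185, np.int64(49)), (186, np.int64(51)), (187, np.int64(51)), (188, np.int64(51)), (189, np.int64(51)), (190, np.int64(51)), (191, np.int64(51)), (192, np.int64(50)), (193, np.int64(51)), (194, np.int64(49)), (195, np.int64(54)), (196, np.int64(66)), (197, np.int64(74)), (198, np.int64(72)), (199, np.int64(70)), (200, np.int64(68)), (201, np.int64(73)), (202, np.int64(86)), (203, np.int64(93)), (204, np.int64(90)), (205, np.int64(81)), (206, np.int64(69)), (207, np.int64(56)), (208, np.int64(42)), (209, np.int64(32)), (210, np.int64(26)), (211, np.int64(25)), (212, np.int64(31)), (213, np.int64(39)), (214, np.int64(46)), (215, np.int64(62)), (216, np.int64(96)), (217, np.int64(142)), (218, np.int64(173)), (219, np.int64(182)), (220, np.int64(182)), (221, np.int64(181)), (222, np.int64(181)), (223, np.int64(181)), (224, np.int64(181)), (225, np.int64(180)), (226, np.int64(181)), (227,
[... 648 characters left out ...]
158)), (257, np.int64(103)), (258, np.int64(56)), (259, np.int64(48)), (260, np.int64(51)), (261, np.int64(51)), (262, np.int64(52)), (263, np.int64(51)), (264, np.int64(51)), (265, np.int64(52)), (266, np.int64(51)), (267, np.int64(51)), (268, np.int64(53)), (269, np.int64(49)), (270, np.int64(42)), (271, np.int64(29)), (272, np.int64(28)), (273, np.int64(27))]
0 [195.9 287.8 203.  281.8 182.3 262.4 188.5 257. ]
2.5 [191.3 284.  198.6 278.  178.4 259.  184.7 253.7]
5 [186.8 280.2 194.1 274.1 174.5 255.7 180.8 250.3]
(208, 50, 75, 91) ((252.2577667236328, 91.67391204833984), 50.06352233886719) ((251.41734313964844, 93.4870376586914), (78.96206665039062, 99.44393157958984), 36.92911911010742)
```

View pics/w3c.png

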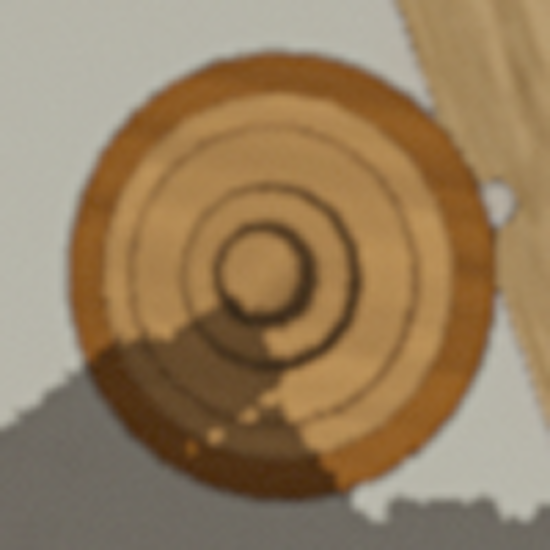

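The projected edges put the ring centre at tool x ≈ 0. In the crop, the cone's circle centres are base (281,276), shoulder (274,275) and tip (261,268). Next I cast rays for these and the ring's side edges.

```bash
python3 - <<'E'
from h import *
import pickle
s,im=pickle.load(open("w3.pkl","rb"));R,p=pose(s)
f=lambda x,y:(195+x/5.5-.4,50+y/5.5-.4)
for (x,y),z in (((281,276),10),((274,275),62),((261,268),114)):
  q=ray("wrist",[f(x,y)],z,s)[0]; print(z,q.round(1),(R.T@(q-p)).round(1))
g=cv2.cvtColor(im,cv2.COLOR_BGR2GRAY)
for v in(225,):print(v,list(zip(range(200,222),g[v,200:222].tolist())),list(zip(range(294,318),g[v,294:318].tolist())))
for y0 in(0,1.3):
  print(y0,proj("wrist",np.array([[9,y0+sg*np.sqrt(r*r-81),-22.3] for r in(24,28) for sg in(-1,1)])@R.T+p,s).round(1).tolist())
E
```

```text
10 [497.9 226.1  10. ] [ 82.3 -14.2 221. ]
62 [498. 225.  62.] [ 81.3 -13.6 169. ]
114 [498.  224.9 114. ] [ 81.2 -13.6 117. ]
225 [(200, 71), (201, 71), (202, 70), (203, 72), (204, 70), (205, 67), (206, 54), (207, 29), (208, 13), (209, 18), (210, 44), (211, 65), (212, 68), (213, 70), (214, 71), (215, 67), (216, 65), (217, 57), (218, 48), (219, 48), (220, 69), (221, 95)] [(294, 98), (295, 52), (296, 53), (297, 65), (298, 70), (299, 69), (300, 68), (301, 71), (302, 70), (303, 65), (304, 47), (305, 20), (306, 16), (307, 34), (308, 55), (309, 68), (310, 71), (311, 72), (312, 69), (313, 72), (314, 70), (315, 71), (316, 70), (317, 70)]
0 [[214.9, 229.0], [296.3, 229.0], [207.1, 229.0], [304.1, 229.0]]
1.3 [[217.3, 229.0], [298.7, 229.0], [209.5, 229.0], [306.5, 229.0]]
```

Cone axis lies about 81 mm along tool x and -14 mm along tool y from the ring. Moving above it, staying just over the tip.

Emit:
drive_tool([
  [50,40,-7,15,0,0,0],
  [50,81,-14,35,0,0,0],
  [50,81,-14,70,0,0,0],
  [50,81,-14,95,0,0,0],
  [50,81,-14,98,0,0,0],
  [50,81,-14,98,0,0,0],
  [50,81,-14,98,0,0,0],
])

```text
t: 4.95
position: [498.2, 225.2, 134.5]
ee_rot: [2.604, 1.757, 0.003]
wrist_force: [-0.2, -0.6, -0.1]
grip_width: 0.608
grasp_force: 25.0
```

```bash
python3 - <<'E'
from h import *
import pickle
s=manip.state();im=manip.get_image("wrist");pickle.dump((s,im),open("w4.pkl","wb"))
R,p=pose(s);print(p,s["grip_width"],s["wrist_force"],(R.T@(np.array([498,225.2,67.7])-p)).round(1),
 "tip,ring bottom centre px",proj("wrist",np.r_[[[498,225.1,114]],[R@[0,.7,5.7]+p]],s))
c=cv2.resize(im[165:285,190:325],None,fx=4.5,fy=4.5,interpolation=cv2.INTER_CUBIC)
cv2.imwrite("pics/w4.png",c)
E
```

```text
[498.2238756  225.17641831 134.45447157] 0.6077898496931227 [-0.21251936 -0.64649041 -0.11885159] [-0.2 -0.3 66.8] tip,ring bottom centre px [[255.65793674 215.83321325]
 [256.93272635 223.95153684]]
```

View pics/w4.png

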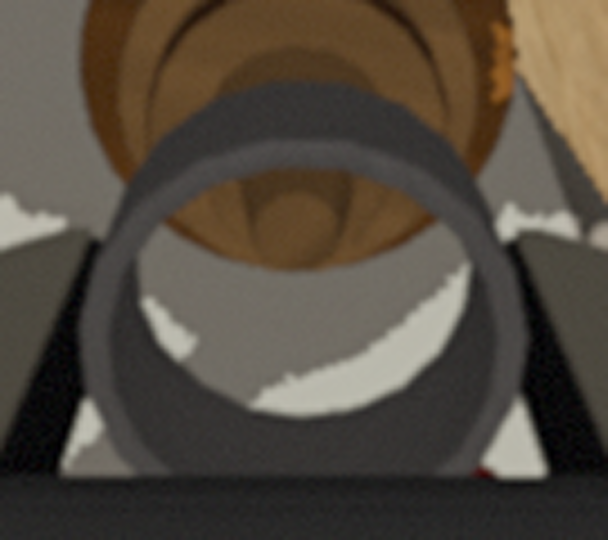

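The tip shows inside the hole at crop (296,225), matching the prediction to about 1 px. Lowering.

Emit:
drive_tool([
  [50,0,0,15,0,0,0],
  [50,0,0,30,0,0,0],
  [50,0,0,42,0,0,0],
  [50,0,0,52,0,0,0],
  [50,0,0,58,0,0,0],
  [50,0,0,61,0,0,0],
  [50,0,0,61,0,0,0],
  [50,0,0,61,0,0,0],
])

```text
t: 5.8
position: [497.6, 225.6, 72.1]
ee_rot: [2.603, 1.759, 0.001]
wrist_force: [0.3, -0.5, -0.5]
grip_width: 0.606
grasp_force: 25.0
```

Emit:
drive_tool([
  [50,0,0,1,0,0,0],
  [50,0,0,2,0,0,0],
  [50,0,0,2,0,0,0],
])

```text
t: 6.1
position: [497.4, 225.5, 69.7]
ee_rot: [2.603, 1.759, 0.0]
wrist_force: [-0.1, -0.2, -1.7]
grip_width: 0.605
grasp_force: 25.0
```

Emit:
drive_tool([
  [50,0,0,0.5,0,0,0],
  [50,0,0,1,0,0,0],
  [50,0,0,1.5,0,0,0],
  [50,0,0,1.5,0,0,0],
])

```text
t: 6.5
position: [497.4, 225.5, 68.1]
ee_rot: [-2.603, -1.759, 0.0]
wrist_force: [0.2, 0.3, -0.5]
grip_width: 0.605
grasp_force: 25.0
```

Emit:
drive_tool([
  [50,0,0,0.5,0,0,0],
  [50,0,0,1,0,0,0],
  [50,0,0,1,0,0,0],
])

```text
t: 6.8
position: [497.5, 225.6, 67.7]
ee_rot: [2.603, 1.759, 0.0]
wrist_force: [-2.4, -0.8, 4.9]
grip_width: 0.607
grasp_force: 25.0
```

Contact is at TCP z = 67.7, exactly the shoulder height, with 4.9 N upward. Pressing slightly more, then opening and withdrawing.

Emit:
drive_tool([
  [50,0,0,0.5,0,0,0],
  [50,0,0,0.5,0,0,0],
  [63,0,0,0.5,0,0,0],
  [70,0,0,0.5,0,0,0],
  [85,0,0,0.5,0,0,0],
  [100,0,0,0.5,0,0,0],
  [100,0,0,0.5,0,0,0],
  [100,0,0,0.5,0,0,0],
])

```text
t: 7.6
position: [497.4, 225.5, 66.6]
ee_rot: [-2.603, -1.759, 0.0]
wrist_force: [0.1, 0.6, -0.0]
grip_width: 0.981
grasp_force: 0.0
```

Emit:
drive_tool([
  [100,0,0,-10,0,0,0],
  [100,0,0,-40,0,0,0],
  [100,0,0,-80,0,0,0],
  [100,0,0,-120,0,0,0],
  [100,-40,0,-140,0,0,0],
  [100,-80,0,-150,0,0,0],
  [100,-80,0,-150,0,0,0],
  [100,-80,0,-150,0,0,0],
])

```text
t: 8.4
position: [467.7, 151.0, 217.7]
ee_rot: [2.604, 1.757, 0.003]
wrist_force: [0.8, -0.1, -0.1]
grip_width: 1.003
grasp_force: 0.0
```

```bash
python3 - <<'E'
from h import *
s=manip.state();im=manip.get_image("wrist")
print(proj("wrist",[[498,225.2,62],[498,225.2,90]],s),s["t"])
cv2.imwrite("pics/w5.png",cv2.resize(im[30:180,150:350],None,fx=4,fy=4,interpolation=cv2.INTER_CUBIC))
E
```

```text
[[256.59240017 100.57262091]
 [256.56826755  99.91893448]] 8.4
```

View pics/w5.png

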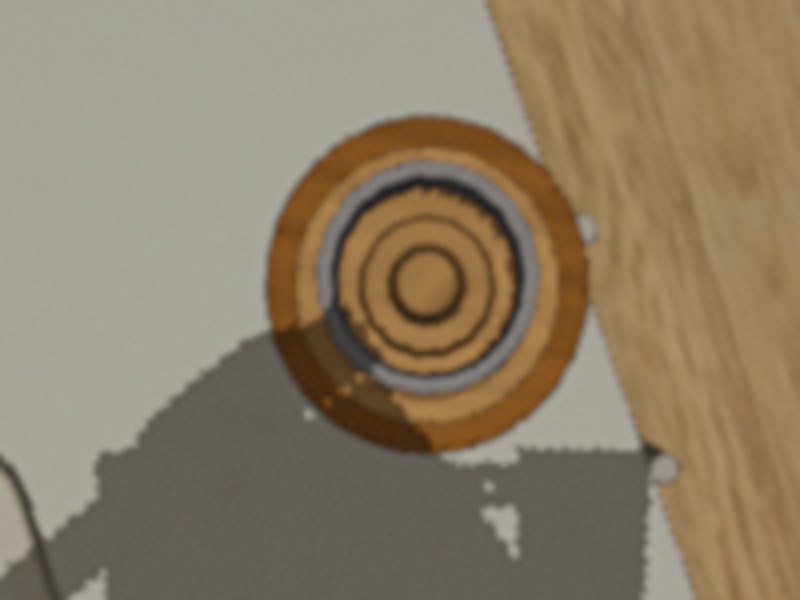

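The ring sits level around the upper step, at crop (428,278) and concentric with the cone, and the gripper is clear.

```bash
python3 -c "
from plant import manip
print(manip.job_done())"
```

```text
the job is handed in; nothing more can be done
None
```

The middle ring was lowered, still gripped, until it touched the banded step; I then released it, the last picture shows it sitting level there, and the job is handed in (8.4 s used, other rings not touched).

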